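# Close up the propagator for germination

## Task

The seed tray under the clear dome has just been sown: push both green vent slides on top of the dome fully shut, and press the red rocker switch on the heat-mat controller to on (its half nearest you pressed down). Do not lift the dome or shove the tray out of place, leave the temperature dial as it is set, and do not disturb the tamper, the dibber or the mug.

Things in the scene. Friction and masses are not known exactly. Their poses are not given: they have to be found in the camera images.
- seed_tray: dark green half seed tray full of compost, 219x209x76 mm, 1.8 kg, standing loose on a black heat mat 4 mm thick. Origin: centre of its underside, z up
- dome: clear plastic propagator dome resting loose on the tray rim, 231x221 mm, 0.4 kg. Origin: centre, level with the tray rim. Flat top (164x154 mm) 98.5 mm above it, with two vent openings centred at (30, 42) and (-30, -42) mm in the dome's x, y and dark green rails along x, 6 mm proud. Dome x points away from the robot, y to its left, within 0.35 rad
- vent_left (a joint): slide of the left vent (dome y = +42 mm): m it still stands open, 0 fully shut against its end stop, at most 0.045. It shuts towards the dome's +x, along it. Dry friction about 1.2 N: it stays where it is left
- vent_left_tab (a point): top centre of the left slide's upright thumb tab, which is 8 mm thick along x, 26 mm wide along y and rises from the slide's plate (3.5 mm above the dome's flat top) to this point, 20 mm above the flat top. It moves with the slide; shut, it is at (10, 42) mm in the dome's x, y
- vent_right (a joint): slide of the right vent (dome y = -42 mm): m it still stands open, 0 fully shut, at most 0.045. It is the left one turned half round: it shuts towards the dome's -x. Same friction
- vent_right_tab (a point): top centre of the right slide's thumb tab, same sizes; shut, it is at (-10, -42) mm in the dome's x, y
- mat_controller_rocker (a joint): red rocker switch on the sloping near end of the grey controller box (right of the mat, fixed): rad, -0.157 off (far half down), +0.157 on (near half, towards the robot, down). Stays where it is left; a few N on the near half turns it
- switch_near_half (a point): upper face of the rocker at its near edge, 7 mm nearer the robot than its pivot, which runs along world y. The rocker is 13 mm long (x), 21 mm wide (y) and stands 6 to 8 mm proud of the housing; this edge travels about 2 mm. Press straight down (2 to 3 N) with the fingertip over this edge or a little nearer the robot, so that it does not bear on the far half
- mat_controller_dial (a joint): black temperature dial, 38 mm across, its top 17 mm above and its centre 44 mm beyond the rocker (world +x): rad, must stay as set
- dial_edge (a point): point on the dial's upper rim, 18 mm from its axis; shows whether it was turned
- tamper: wooden compost tamper with a knob, 150x85x67 mm, loose, left of the mat. Origin: centre of its underside
- dibber: wooden dibber, 197x28x28 mm, lying loose beyond the mat. Origin: centre of its underside
- mug: white mug with coffee, 94 mm high, loose, near the controller on the robot's side. Origin: on its underside, midway between the handle's outside and the opposite wall

How it is judged:
At the end, for the whole second after the job is handed in: both vents are within 3 mm of fully shut, the rocker is on (beyond 0.07 rad), and the dome sits level, seated and at rest on the tray rim (value of joint each of vent_left, vent_right below 0.003 m and value of joint mat_controller_rocker above 0.07 rad and z of dome in the frame of seed_tray between 0.069 and 0.077 m and horizontal distance between dome and seed_tray below 0.006 m and angle between dome's own z axis and vertical below 0.05 rad and linear speed of dome below 0.02 m/s); the robot touches nothing.
It fails at once if the dome was lifted off the tray rim or tipped (z of dome in the frame of seed_tray above 0.083 m or angle between dome's own z axis and vertical above 0.1 rad).
It fails at once if the tray was lifted, or shoved more than 30 mm (distance of seed_tray from where it was at the start of the episode above 0.03 m or height (world z) of seed_tray above 0.016 m).
It fails at once if the temperature dial was turned (rim moved more than 5 mm) (distance of dial_edge from where it was at the start of the episode above 0.005 m).
It fails at once if the tamper, dibber or mug was moved more than 20 mm (distance of any of tamper, dibber, mug from where it was at the start of the episode above 0.02 m).
It also fails if it takes over 64 s, if anything falls off the work surface, if the arm or the gripper's body presses on something with over 40 N, if the wrist force passes 120 N, or if a joint passes its speed limit or range.

## Robot

A 6-joint arm with a two-finger parallel gripper is mounted at the origin on a cart in front of the work surface, level with it; the furniture and walls round the work are solid. World frame = base frame: x ahead of the robot, y to its left, z up, the work surface at z = 0. Lengths are in m, angles in rad, forces in N, time in s.
With the tool pointing down it reaches from about 0.35 to 0.85 m from the base axis. Payload 8.1 kg.
Tool frame: the origin (TCP) lies at the centre of the arm's flange, where the gripper is bolted on; the fingertips stand 186 mm ahead of it and the grasp point (between the pads) lies 167 mm ahead of it (robot.grasp_offset is the distance from the TCP to the grasp point, in m); z points along the fingers, y is the line along which they close (so a half turn about z gives the same grasp; the last joint's range is limited). The gripper opens to 93 mm and grips with 3 to 60 N. Pads are 15 mm wide; open, the fingers measure 128 mm over their backs; the gripper's body (75 mm by 188 mm) begins 65 mm behind the grasp point.
Start: joints at [1.178, 0.13, 1.488, -0, 1.523, -0.085], TCP at [0.182, 0.572, 0.405] pointing down, gripper open.
Joint ranges: [-2.96, 2.96], [-0.89, 2.26], [0.02, 2.5], [-1.34, 4.48], [0, 2.73], [-2.66, 2.66]. Speed limits (rad/s): [2.39, 2.39, 2.79, 3.14, 3.14, 3.14].

## Interface

Orientations are given as a rotation vector (axis times angle).
In Python, from plant import robot gives the robot as it stands.
- The arm moves only by the tool drive_tool, never from a script. Its argument "moves" is one flat list of numbers, 7 for each row, row after row: the finger opening in mm, from 0 to 93, then the shift along the tool's x, y, z in mm, then the turn, a rotation vector about the tool's x, y, z in degrees. A call has 1 to 8 rows; each row shifts and turns the commanded pose from where the row before left it, along the tool's axes as they then stand; what a row does not reach is not made up. A row lasts 1/10 s, in which the tool goes at most 50 mm and 8.59 degrees, less where a joint would pass 70% of its speed; a pose out of reach is approached as far as the arm can. A call is refused whole if a number of a shift passes 50 or a number of a turn 8.59, either way. A call with a gripper value outside its range is refused whole. The fingers move at their own pace and stop on an object; "grip_force" is the grip in N (left out, the last holds). Time passes only in rows, so rows that do not move let the fingers close. It gives the time, the measured TCP pose, the force, the opening and the grip force at its end, in the units of the state.
- robot.read_state(): the state, without advancing time (a new reading comes with each control period).
- robot.read_camera(name): name is "scene" or "top"; returns a dict with "color" (400x640x3 uint8, red, green, blue), "depth" (400x640 float32, m along the optical axis (not along the pixel's ray), 0 where there is no reading), "mtx" (3x3 intrinsics, pixels), "dist_coeffs" ([k1, k2, p1, p2, k3] as OpenCV has them; the pictures are not rectified), "R" (3x3) and "t" (3): a world point X has camera coordinates R X + t. Camera axes: x right, y down, z forward; pixel columns grow to the right and rows downward; lengths in m; the calibration is good to about 2 mm. A picture is of the moment at which its call begins.
- robot.close_job(): hands the job in; it is judged then, once.
The state is a dict: "t": time; "q": joint angles; "dq": joint speeds; "joint_torque": joint torques, N m; "tool_pos": TCP position; "orientation": TCP orientation; "force": force on the tool from outside, world axes, zero at the start; "wrist_torque": the same for the moment, N m; "opening": finger opening in m; "gripper_force": force on a finger pad.
Only numpy, scipy, OpenCV 4.12 (cv2) and the standard library are available. Lean on these libraries where they do the work, as an engineer would, in place of code of your own. Each camera call takes 0.05 s, during which the arm holds its last target. There are 200 camera calls.

## Working session

There is one attempt and no reset: what is moved stays moved. The work goes in short steps, Python scripts to look and compute and a tool call to move; the robot and the scene stay as the last step left them, time stands still between calls to the robot, and variables do not carry over. Pictures are saved under pics/ and viewed, at most 10 in all, crops included, and the job is handed in when it is done.

Besides the shell and the picture viewer there is one more tool, called after ">>>" as name(argument=value, ...) on one line, values as JSON. drive_tool: Moves the arm, as the interface text tells. Its arguments: {"type":"object","properties":{"moves":{"type":"array","items":{"type":"number"}},"grip_force":{"type":"number"}},"required":["moves"]}

```bash
mkdir -p pics; ls
python3 - <<'E'
from plant import robot
import cv2,numpy as np
for n in("top","scene"):
    c=robot.read_camera(n); np.savez(f"{n}0.npz",**{k:np.array(v) for k,v in c.items()})
    cv2.imwrite(f"pics/{n}0.png",c["color"][:,:,::-1]); print(n,c["R"],c["t"],c["mtx"],c["dist_coeffs"])
print(robot.read_state())
E
```

```text
pics
top [[ 0.02338511 -0.99968809  0.00876713]
 [-0.9878866  -0.02445293 -0.15323874]
 [ 0.15340532 -0.00507743 -0.98815031]] [-0.12062564  0.61970884  1.16610697] [[368.33956704   0.         322.04833536]
 [  0.         368.33956704 195.95701772]
 [  0.           0.           1.        ]] [-0.03578313  0.          0.          0.          0.        ]
scene [[ 0.84983474 -0.52703623 -0.00370425]
 [-0.38851003 -0.62168396 -0.68012426]
 [ 0.35614725  0.57943236 -0.73308749]] [-0.57034894  0.25037877  1.12228706] [[444.50745414   0.         321.8167243 ]
 [  0.         444.50745414 203.02613758]
 [  0.           0.           1.        ]] [-0.1220142  0.         0.         0.         0.       ]
{'t': 0.1, 'q': array([ 1.17760161e+00,  1.31065002e-01,  1.48920713e+00, -6.19851921e-06,
        1.52298413e+00, -8.53960069e-02]), 'dq': array([-1.04696311e-03, -1.34797861e-03, -3.30283805e-03,  2.31360534e-03,
        1.15234913e-03, -3.40655958e-05]), 'joint_torque': array([ 1.73035049e-03, -5.61341643e+01, -4.93095267e+01,  7.70716975e-02,
        2.90563493e-02, -3.75582965e-05]), 'tool_pos': array([0.18167178, 0.57160942, 0.40378423]), 'orientation': array([-4.81522628e-01, -3.10407706e+00,  2.54070824e-03]), 'force': array([-0.06546611, -0.18368808, -0.45871508]), 'wrist_torque': array([0.00356734, 0.03762551, 0.01892665]), 'gripper_force': 0.0, 'opening': 0.09252361610518876}
```

View pics/top0.png

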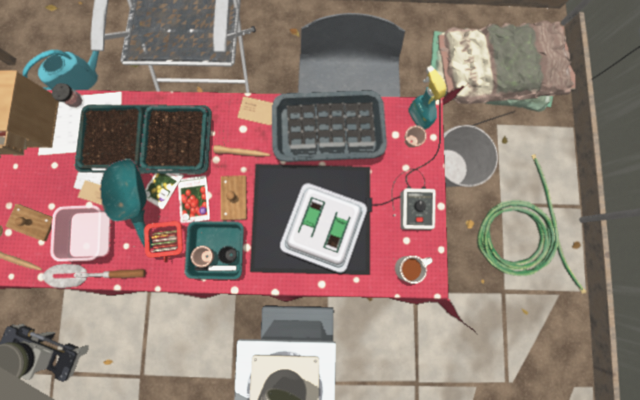

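View pics/scene0.png

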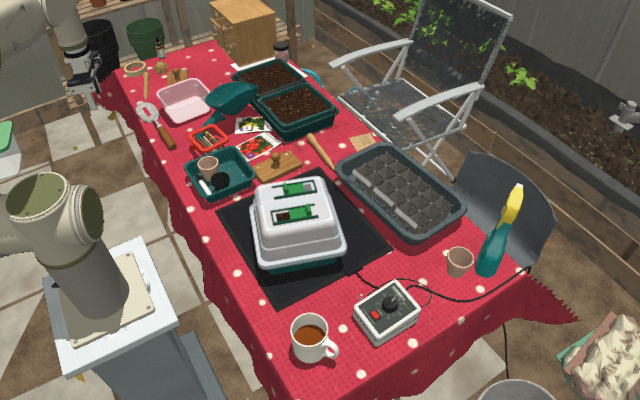

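The top view shows the dome at about (325,227) with green slides near (313,217) and (340,232), the controller at (418,209) and the mug at (412,269). The scene view shows the red rocker near (376,314). I'll enlarge both areas.

```bash
cat > h.py <<'E'
import numpy as np,cv2
def load(n): return dict(np.load(n))
def ray(c,px):
    u=cv2.undistortPoints(np.array(px,float).reshape(-1,1,2),c["mtx"],c["dist_coeffs"]).reshape(-1,2)
    d=np.c_[u,np.ones(len(u))]@c["R"]; return -c["R"].T@c["t"],d
def onz(c,px,z):
    o,d=ray(c,px); return o+d*((z-o[2])/d[:,2])[:,None]
def proj(c,X): return cv2.projectPoints(np.array(X,float).reshape(-1,3),cv2.Rodrigues(c["R"])[0],c["t"],c["mtx"],c["dist_coeffs"])[0].reshape(-1,2)
E
python3 - <<'E'
from h import *
t=load("top0.npz");s=load("scene0.npz")
a=cv2.resize(t["color"][175:280,275:375],None,fx=5,fy=5,interpolation=3)[...,::-1]
b=cv2.resize(s["color"][170:240,250:350],None,fx=5,fy=5,interpolation=3)[...,::-1]
c=cv2.resize(s["color"][270:350,340:430],None,fx=4,fy=4,interpolation=3)[...,::-1]
d=cv2.resize(t["color"][180:240,395:445],None,fx=4,fy=4,interpolation=3)[...,::-1]
im=np.zeros((600,800,3),np.uint8); im[:525,:400]=a[:,50:450]; im[:240,400:]=b[:240,50:450]; im[240:560,400:600]=c[:,:200];im[240:480,600:]=d
cv2.imwrite("pics/crop1.png",im)
# dome top outline: white mask top view
for n,cm in(("top",t),("scene",s)):
    hsv=cv2.cvtColor(cm["color"],cv2.COLOR_RGB2HSV)
    m=cv2.inRange(hsv,(0,150,100),(8,255,255)) if 0 else None
    g=cv2.inRange(hsv,(50,120,60),(80,255,255))
    k,l,st,ce=cv2.connectedComponentsWithStats(g)
    for i in range(1,k):
        if st[i,4]>15: print(n,st[i],ce[i],onz(cm,[ce[i]],.18))
    if n=="top":
        w=cv2.inRange(hsv,(0,0,170),(180,60,255)); w[:, :270]=0;w[:,375:]=0;w[:170]=0;w[275:]=0
        cs,_=cv2.findContours(w,0,2); q=max(cs,key=cv2.contourArea); r=cv2.minAreaRect(q); print(r,onz(cm,cv2.boxPoints(r),.08))
E
```

```text
((323.2353515625, 227.21829223632812), (70.22756958007812, 72.84505462646484), 20.22486114501953) [[ 0.4447483   0.02975634  0.08      ]
 [ 0.66516218 -0.04247512  0.08      ]
 [ 0.59132643 -0.25584085  0.08      ]
 [ 0.3746901  -0.17833006  0.08      ]]
scene [  0 126  13  26  45] [  7.42222222 141.88888889] [[-0.12076849  0.58913001  0.18      ]]
scene [275 182  42  17 282] [293.46453901 189.67375887] [[ 0.53922225 -0.07612255  0.18      ]]
scene [274 204  44  21 340] [298.53235294 213.85294118] [[ 0.50919488 -0.15479796  0.18      ]]
```

View pics/crop1.png

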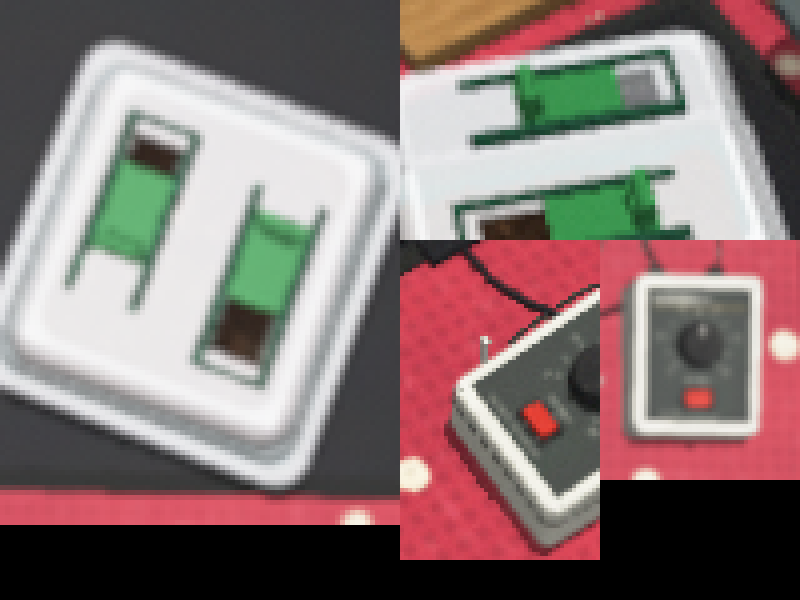

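The crop shows the left slide with its tab at the near end and the right slide with its tab at the far end, both partly open. The rocker is at about top (419,219) and scene (375,314). Next I'll work out positions.

Run:
```python
from h import *
np.set_printoptions(precision=4,suppress=True)
t=load("top0.npz");s=load("scene0.npz")
def cr(p): p=np.array(p,float); return np.c_[275+(p[:,0]+50.)/5-.4,175+p[:,1]/5-.4]
L=cr([(130,113),(200,137),(70,290),(137,308)]);R=cr([(258,187),(323,210),(195,360),(265,380)])
zt=.1755
d=t["depth"];o,r=ray(t,[(323,240),(326,205),(322,222)])
for p,ri in zip([(323,240),(326,205),(322,222)],r): print("depth pt",o+ri*d[p[1],p[0]])
l=onz(t,L,zt+.006);rr=onz(t,R,zt+.006); c=(l.mean(0)+rr.mean(0))/2
print("l",l,"r",rr,"c",c)
v=(l[0]-l[2]+l[1]-l[3]+rr[0]-rr[2]+rr[1]-rr[3]); yaw=np.arctan2(v[1],v[0]); print("yaw",yaw)
w=l.mean(0)-rr.mean(0);print("lr vec in dome", np.array([[np.cos(yaw),np.sin(yaw)],[-np.sin(yaw),np.cos(yaw)]])@w[:2])
x=np.array([np.cos(yaw),np.sin(yaw),0]);y=np.array([-x[1],x[0],0]);c[2]=zt+.02
# green slide pixels (bright green) extents in dome frame
for cm,n in((t,"top"),(s,"scene")):
    rgb=cm["color"].astype(int); g=(rgb[...,1]>rgb[...,0]*1.6)&(rgb[...,1]>rgb[...,2]*1.25)&(rgb[...,1]>95)
    k,lab,st,ce=cv2.connectedComponentsWithStats(g.astype(np.uint8))
    for i in range(1,k):
        if st[i,4]>60:
            ys,xs=np.nonzero(lab==i); P=onz(cm,np.c_[xs,ys],zt+.0035)-c
            print(n,st[i],"plate-plane dome x",np.percentile(P@x,[1,99]),"y",np.percentile(P@y,[1,99]))
# rocker triangulate
pts=[]
for cm,(x0,y0,x1,y1) in((t,(413,213,426,226)),(s,(366,304,386,324))):
    h=cm["color"][y0:y1,x0:x1].astype(int); m=(h[...,0]>150)&(h[...,1]<75)&(h[...,2]<75); ys,xs=np.nonzero(m); pts.append((xs.mean()+x0,ys.mean()+y0)); print(m.sum(),pts[-1],xs.min()+x0,xs.max()+x0,ys.min()+y0,ys.max()+y0)
def tri(a,b):
    A=0;B=0
    for cm,p in((t,a),(s,b)):
        o,dd=ray(cm,[p]);u=dd[0]/np.linalg.norm(dd[0]);M=np.eye(3)-np.outer(u,u);A=A+M;B=B+M@o
    return np.linalg.solve(A,B)
print("rocker",tri(*pts), [onz(cm,[p],.06) for cm,p in((t,pts[0]),(s,pts[1]))])
for cm,p in((t,pts[0]),(s,pts[1])):
    o,dd=ray(cm,[p]); print("rocker depth",o+dd[0]*cm["depth"][int(p[1]+.5),int(p[0]+.5)])
```

```text
depth pt [ 0.4738 -0.1108  0.175 ]
depth pt [ 0.5758 -0.1172  0.1776]
depth pt [ 0.5262 -0.1067  0.1712]
l [[ 0.5972 -0.0716  0.1815]
 [ 0.5841 -0.1129  0.1815]
 [ 0.4931 -0.0398  0.1815]
 [ 0.4837 -0.0788  0.1815]] r [[ 0.5555 -0.1473  0.1815]
 [ 0.543  -0.1854  0.1815]
 [ 0.4547 -0.1129  0.1815]
 [ 0.4443 -0.1533  0.1815]] c [ 0.5194 -0.1127  0.1815]
yaw -0.31644969623660524
lr vec in dome [0.0151 0.0828]
top [303 207  17  20 218] plate-plane dome x [-0.0161  0.0329] y [0.0245 0.0607]
top [330 218  17  20 223] plate-plane dome x [-0.0199  0.0294] y [-0.0594 -0.0233]
scene [283 183  22  12 182] plate-plane dome x [-0.0157  0.0331] y [0.0293 0.0683]
scene [289 204  22  16 211] plate-plane dome x [-0.0187  0.0339] y [-0.0545 -0.018 ]
3 (np.float64(416.0), np.float64(219.0)) 416 416 218 220
42 (np.float64(374.6190476190476), np.float64(314.1666666666667)) 371 378 310 318
rocker [ 0.5565 -0.4182  0.0432] [array([[ 0.5524, -0.4125,  0.06  ]]), array([[ 0.5525, -0.4257,  0.06  ]])]
rocker depth [ 0.5533 -0.415   0.0507]
rocker depth [ 0.5537 -0.4245  0.0569]
```

>>> drive_tool(moves=[0,0,0,-40,0,0,0,0,-29,-32,0,0,0,0,0,-29,-32,0,0,0,0,0,-29,-32,0,0,0,0,0,-29,-32,0,0,0,0,0,-29,-32,0,0,0,0,0,-29,-32,0,0,0,0,0,-29,-32,0,0,0,0], grip_force=10)

```text
t: 0.9
tool_pos: [0.3075, 0.2952, 0.4444]
orientation: [-0.481, -3.104, 0.0]
force: [1.7, 0.0, -0.2]
opening: 0.0334
gripper_force: 0.0
```

>>> drive_tool(moves=[0,-29,-32,0,0,0,0,0,-29,-32,0,0,0,0,0,-29,-32,0,0,0,0,0,-29,-32,0,0,0,0,0,-29,-32,0,0,0,0,0,-29,-32,0,0,0,0,0,-29,-32,0,0,0,0,0,-29,-32,0,0,0,0])

```text
t: 1.7
tool_pos: [0.4511, -0.0193, 0.4445]
orientation: [-0.482, -3.104, -0.0]
force: [0.6, 0.6, -0.0]
opening: 0.0006
gripper_force: 0.0
```

>>> drive_tool(moves=[0,-29,-26,0,0,0,0.7,0,0,0,0,0,0,0,0,0,0,0,0,0,0])

```text
t: 2.0
tool_pos: [0.4706, -0.0516, 0.444]
orientation: [-0.503, -3.099, -0.001]
force: [0.4, 0.6, -1.1]
opening: 0.0007
gripper_force: 0.0
```

>>> drive_tool(moves=[0,0,0,30,0,0,0,0,0,0,24,0,0,0,0,0,0,10,0,0,0,0,0,0,7,0,0,0,0,0,0,0,0,0,0,0,0,0,0,0,0,0])

```text
t: 2.6
tool_pos: [0.4709, -0.0507, 0.3749]
orientation: [0.499, 3.1, -0.0]
force: [1.5, -0.0, 0.6]
opening: 0.0005
gripper_force: 0.0
```

Run:
```python
from plant import robot
import cv2,numpy as np
c=robot.read_camera("scene");cv2.imwrite("pics/s1.png",cv2.resize(c["color"][130:250,220:380],None,fx=4,fy=4,interpolation=3)[...,::-1])
s=robot.read_state();print(s["tool_pos"],s["force"])
```

```text
[ 0.4709859  -0.05084071  0.37510066] [-0.48501393 -0.25173202 -0.07163398]
```

View pics/s1.png

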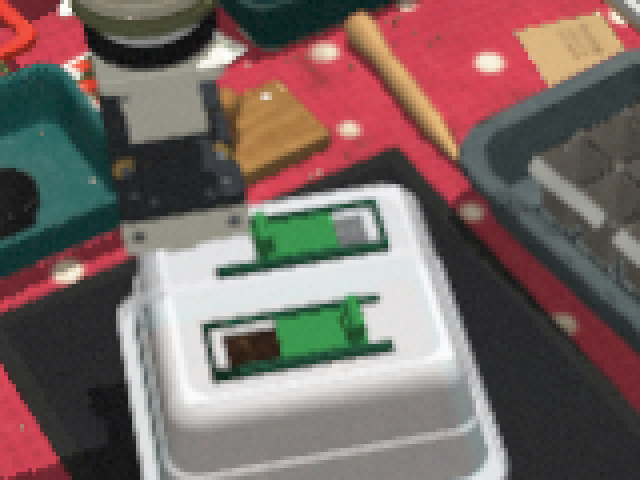

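>>> drive_tool(moves=[0,0,0,3,0,0,0,0,-10,0,0,0,0,0,0,-10,0,0,0,0,0,0,-8,0,0,0,0,0,0,-6,0,0,0,0,0,0,-6,0,0,0,0,0,0,0,0,0,0,0,0])

```text
t: 3.35
tool_pos: [0.5092, -0.0639, 0.3705]
orientation: [-0.501, -3.101, 0.0]
force: [-0.6, -0.1, -0.0]
opening: 0.0003
gripper_force: 0.0
```

>>> drive_tool(moves=[0,-5,0,0,0,0,0,0,-5,0,0,0,0,0,0,-4,0,0,0,0,0,0,-3,0,0,0,0,0,0,0,0,0,0,0,0,0,0,0,0,0,0,0])

```text
t: 3.95
tool_pos: [0.5249, -0.0689, 0.3709]
orientation: [0.5, 3.101, 0.0]
force: [-0.2, 0.5, 0.7]
opening: 0.0004
gripper_force: 0.0
```

```bash
cat > st.py <<'E'
from plant import robot
from h import *
np.set_printoptions(precision=4,suppress=True)
cam=robot.read_camera("scene")
s=robot.read_state();c=np.array([.519,-.112,0]);yaw=-.32
x=np.array([np.cos(yaw),np.sin(yaw),0]);y=np.array([-x[1],x[0],0])
p=s["tool_pos"];print("tcp dome xy",(p-c)@x,(p-c)@y,"tip z",p[2]-.186,"F dome",s["force"]@x,s["force"]@y,s["force"][2])
rgb=cam["color"].astype(int); g=(rgb[...,1]>rgb[...,0]*1.6)&(rgb[...,1]>rgb[...,2]*1.25)&(rgb[...,1]>95)
k,lab,st,ce=cv2.connectedComponentsWithStats(g.astype(np.uint8))
for i in range(1,k):
    if st[i,4]>40 and 260<ce[i,0]<340:
        ys,xs=np.nonzero(lab==i); P=onz(cam,np.c_[xs,ys],.179)-c; print(ce[i],st[i,4],"x",np.percentile(P@x,[1,99]),"y",np.percentile(P@y,[1,99]))
E
python3 st.py
```

```text
tcp dome xy -0.00799116049372909 0.04278787666390241 tip z 0.18494916548104384 F dome 0.27007790584329033 -0.28562290572102156 -0.0817862816448038
[303.4457 188.4565] 92 x [0.013  0.0514] y [0.0286 0.0601]
[304.5053 210.1474] 95 x [0.0079 0.0349] y [-0.054  -0.0163]
```

>>> drive_tool(moves=[0,-2,0,0,0,0,0,0,-2,0,0,0,0,0,0,0,0,0,0,0,0,0,0,0,0,0,0,0])

```text
t: 4.4
tool_pos: [0.5287, -0.0702, 0.3708]
orientation: [0.5, 3.101, -0.0]
force: [-0.1, 0.8, -1.0]
opening: 0.0005
gripper_force: 0.0
```

>>> drive_tool(moves=[0,-1,0,0,0,0,0,0,-1,0,0,0,0,0,0,0,0,0,0,0,0,0,0,0,0,0,0,0])

```text
t: 4.8
tool_pos: [0.5305, -0.0708, 0.3707]
orientation: [0.501, 3.101, -0.0]
force: [-0.5, -0.3, 1.1]
opening: 0.0003
gripper_force: 0.2
```

```bash
python3 st.py
python3 - <<'E'
from plant import robot
import cv2
c=robot.read_camera("scene");cv2.imwrite("pics/s2.png",cv2.resize(c["color"][150:240,250:350],None,fx=6,fy=6,interpolation=3)[...,::-1])
E
```

```text
tcp dome xy -0.002051726971366871 0.04271564769506009 tip z 0.18474969012862497 F dome -0.8034341532131786 0.30373137284839313 -0.4178034092204539
[305.7865 188.0787] 89 x [0.0202 0.0574] y [0.0285 0.0619]
[305.6866 209.2687] 67 x [0.0139 0.0351] y [-0.0541 -0.0161]
```

View pics/s2.png

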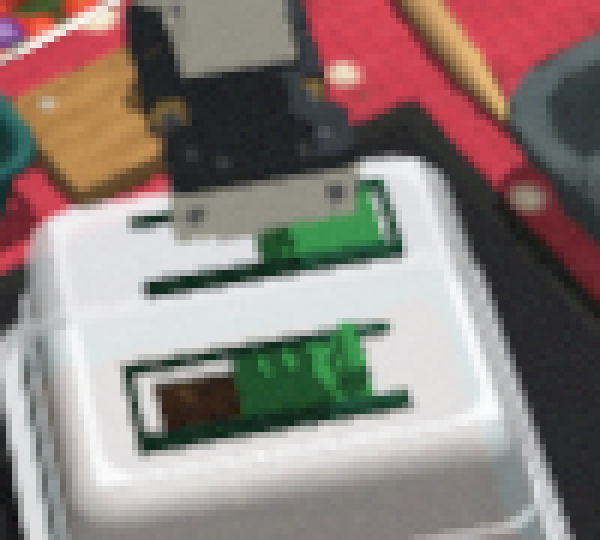

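Left slide's far end is at (375,215) in the crop, still a few mm short of the end rail (392,225).

>>> drive_tool(moves=[0,-1,0,0,0,0,0,0,-1,0,0,0,0,0,0,0,0,0,0,0,0,0,0,0,0,0,0,0])

```text
t: 5.3
tool_pos: [0.5322, -0.0714, 0.3707]
orientation: [-0.5, -3.101, -0.0]
force: [-3.7, 1.2, 2.5]
opening: 0.0004
gripper_force: 2.1
```

>>> drive_tool(moves=[0,-1,0,0,0,0,0,0,0,0,0,0,0,0,0,0,0,0,0,0,0])

```text
t: 5.6
tool_pos: [0.5332, -0.0717, 0.3707]
orientation: [-0.5, -3.101, -0.0]
force: [-5.4, 1.7, 3.0]
opening: 0.0005
gripper_force: 2.7
```

```bash
python3 st.py
```

```text
tcp dome xy 0.0007694884072306004 0.0427455250619231 tip z 0.18470360393915158 F dome -6.308116990601941 0.15265816286620448 2.771755969090395
[306.7674 188.0349] 86 x [0.023  0.0598] y [0.0283 0.0576]
[307.1148 209.2787] 61 x [0.0165 0.0368] y [-0.0539 -0.0161]
```

The force rose to about 6 N, so the left vent is at its stop. I'll back off and move to the right slide.

>>> drive_tool(moves=[0,4,0,0,0,0,0,0,16,0,0,0,0,0,0,0,0,-40,0,0,0,0,-28,-28,0,0,0,0,0,-28,-29,0,0,0,0,0,-28,-28,0,0,0,0,0,0,0,25,0,0,0,0,0,0,0,0,0,0])

```text
t: 6.45
tool_pos: [0.5667, -0.1734, 0.382]
orientation: [-0.502, -3.096, -0.002]
force: [-0.3, 0.5, -0.2]
opening: 0.0005
gripper_force: 0.0
```

```bash
python3 st.py
python3 - <<'E'
from plant import robot
import cv2
c=robot.read_camera("scene");cv2.imwrite("pics/s3.png",cv2.resize(c["color"][150:240,250:350],None,fx=6,fy=6,interpolation=3)[...,::-1])
E
```

```text
tcp dome xy 0.06439809381160617 -0.04255052015071989 tip z 0.1975977864242836 F dome -0.8669928751108353 0.09812462338478423 -0.4012823730184957
[301.2364 185.7727] 110 x [0.0095 0.0486] y [0.0339 0.068 ]
```

View pics/s3.png

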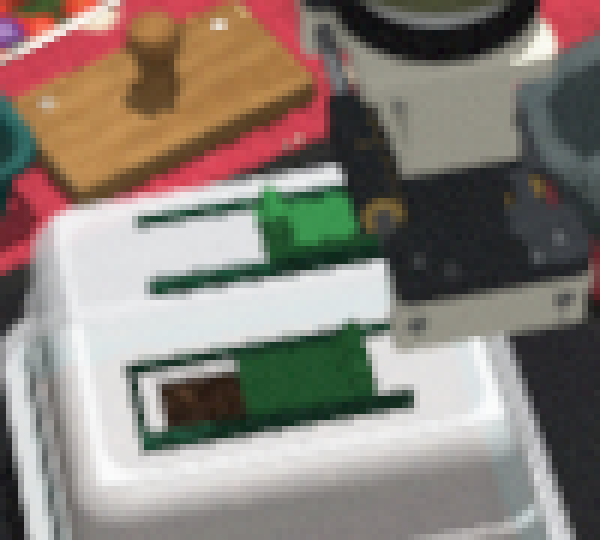

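The crop shows the left slide shut against its end rail, and the right tab at about (355,335). The grey gripper bar at (395–590, 280–345) is wider than I expected, so I'll check it against the projection and depth.

Run:
```python
from plant import robot
from h import *
np.set_printoptions(precision=3,suppress=True)
c=robot.read_camera("scene");s=robot.read_state();p=s["tool_pos"];R=cv2.Rodrigues(s["orientation"])[0]
for o in (.186,.167,.102): q=p+R[:,2]*o; print(q,(proj(c,q)[0]-[250,150])*6)
o0,_=ray(c,[(0,0)])
for px in((420,320),(490,310),(560,300),(480,250),(420,340)):
    u=(int(250+px[0]/6),int(150+px[1]/6)); o,d=ray(c,[u]); X=o+d[0]*c["depth"][u[1],u[0]]; print(px,X,"tool",(X-p)@R)
```

```text
[ 0.567 -0.172  0.2  ] [435.011 320.123]
[ 0.567 -0.172  0.219] [434.884 287.76 ]
[ 0.567 -0.172  0.284] [434.42 170.39]
(420, 320) [ 0.516 -0.244  0.297] tool [ 0.026 -0.085  0.09 ]
(490, 310) [ 0.539 -0.252  0.297] tool [ 0.002 -0.085  0.089]
(560, 300) [ 0.564 -0.262  0.295] tool [-0.025 -0.087  0.091]
(480, 250) [ 0.537 -0.252  0.328] tool [ 0.004 -0.085  0.058]
(420, 340) [ 0.515 -0.247  0.291] tool [ 0.026 -0.088  0.096]
```

The bar is the gripper body's near end, well above the dome, so the fingers are where I computed. Now I'll push the right slide.

>>> drive_tool(moves=[0,0,0,14,0,0,0,0,0,0,0,0,0,0,0,8,0,0,0,0,0,0,8,0,0,0,0,0,0,6,0,0,0,0,0,0,5,0,0,0,0,0,0,5,0,0,0,0,0,0,0,0,0,0,0])

```text
invalid input at $.moves: expected a multiple of 7 numbers
```

>>> drive_tool(moves=[0,5,0,0,0,0,0,0,5,0,0,0,0,0,0,5,0,0,0,0,0,0,4,0,0,0,0,0,0,4,0,0,0,0,0,0,0,0,0,0,0,0,0,0,0,0,0,0,0])

```text
t: 7.3
tool_pos: [0.5454, -0.1653, 0.3858]
orientation: [0.5, 3.101, -0.0]
force: [-0.6, -0.8, 0.9]
opening: 0.0004
gripper_force: 0.0
```

```bash
python3 st.py
```

```text
tcp dome xy 0.04195185997740654 -0.042317515969844344 tip z 0.19979426215086354 F dome 0.2533161952873797 0.04911968161239436 -0.3679752997810483
```

The first call was refused because I miscounted the numbers. The second ran above tab height and touched nothing. I'll back off, descend and push.

>>> drive_tool(moves=[0,-16,0,0,0,0,0,0,0,0,15,0,0,0,0,0,0,0,0,0,0,0,8,0,0,0,0,0,0,8,0,0,0,0,0,0,5,0,0,0,0,0,0,0,0,0,0,0,0])

```text
t: 8.05
tool_pos: [0.54, -0.1635, 0.3713]
orientation: [0.5, 3.101, -0.0]
force: [0.8, -0.3, 0.6]
opening: 0.0004
gripper_force: 0.0
```

>>> drive_tool(moves=[0,5,0,0,0,0,0,0,5,0,0,0,0,0,0,5,0,0,0,0,0,0,5,0,0,0,0,0,0,5,0,0,0,0,0,0,0,0,0,0,0,0,0,0,0,0,0,0,0])

```text
t: 8.75
tool_pos: [0.5167, -0.1558, 0.3705]
orientation: [-0.5, -3.101, 0.0]
force: [-0.2, 0.1, -0.3]
opening: 0.0008
gripper_force: 0.0
```

>>> drive_tool(moves=[0,3,0,0,0,0,0,0,3,0,0,0,0,0,0,2,0,0,0,0,0,0,0,0,0,0,0,0,0,0,0,0,0,0,0])

```text
t: 9.25
tool_pos: [0.5093, -0.1533, 0.3707]
orientation: [-0.501, -3.101, -0.0]
force: [0.4, -0.2, 0.0]
opening: 0.0004
gripper_force: 0.0
```

```bash
python3 st.py
```

```text
tcp dome xy 0.003817882529520738 -0.04228809124943299 tip z 0.18470103580204195 F dome -0.7060238976463064 -0.2828602254961179 0.3371444320313723
```

>>> drive_tool(moves=[0,1,0,0,0,0,0,0,1,0,0,0,0,0,0,0,0,0,0,0,0,0,0,0,0,0,0,0])

```text
t: 9.7
tool_pos: [0.5079, -0.1529, 0.371]
orientation: [0.5, 3.1, -0.001]
force: [5.6, -0.7, -1.6]
opening: 0.0006
gripper_force: 2.6
```

>>> drive_tool(moves=[0,1,0,0,0,0,0,0,0,0,0,0,0,0,0,0,0,0,0,0,0])

```text
t: 10.0
tool_pos: [0.5072, -0.1526, 0.3713]
orientation: [0.5, 3.099, -0.001]
force: [6.2, -2.2, -1.9]
opening: 0.0001
gripper_force: 3.4
```

>>> drive_tool(moves=[0,1,0,0,0,0,0,0,0,0,0,0,0,0,0,0,0,0,0,0,0])

```text
t: 10.3
tool_pos: [0.5064, -0.1524, 0.3716]
orientation: [0.5, 3.098, -0.001]
force: [8.0, -2.9, -2.1]
opening: 0.0003
gripper_force: 4.0
```

Both vents are now at their stops (8 N on the right one). I'll back off, lift, and check the dome and rocker.

>>> drive_tool(moves=[0,-5,0,0,0,0,0,0,-15,0,0,0,0,0,0,0,0,-45,0,0,0,0,0,0,-45,0,0,0,0,40,0,0,0,0,0,0,45,0,0,0,0,0,0,45,0,0,0,0,0,0,0,0,0,0,0,0])

```text
t: 11.1
tool_pos: [0.3975, -0.116, 0.4605]
orientation: [-0.5, -3.1, -0.0]
force: [-0.1, -0.4, 0.6]
opening: 0.0003
gripper_force: 0.0
```

Run:
```python
from plant import robot
from h import *
np.set_printoptions(precision=4,suppress=True)
print(robot.read_state()["tool_pos"])
a=[];C={}
for n,(x0,y0,x1,y1) in(("top",(395,180,445,240)),("scene",(340,275,430,350))):
    c=robot.read_camera(n);C[n]=c
    h=c["color"][y0:y1,x0:x1]; hs=h.astype(int)
    a.append(cv2.resize(h,None,fx=6 if n=="top" else 5,fy=6 if n=="top" else 5,interpolation=3))
im=np.zeros((600,800,3),np.uint8);im[:360,:300]=a[0];im[:375,300:750]=a[1]
b=cv2.resize(C["scene"]["color"][175:235,260:340],None,fx=3,fy=3,interpolation=3);im[400:580,20:260]=b
b=cv2.resize(C["top"]["color"][185:265,285:365],None,fx=2.6,fy=2.6,interpolation=3);im[385:385+b.shape[0],320:320+b.shape[1]]=b
cv2.imwrite("pics/r.png",im[...,::-1])
np.savez("top1.npz",**C["top"]);np.savez("scene1.npz",**C["scene"])
```

```text
[ 0.3975 -0.116   0.4605]
```

View pics/r.png

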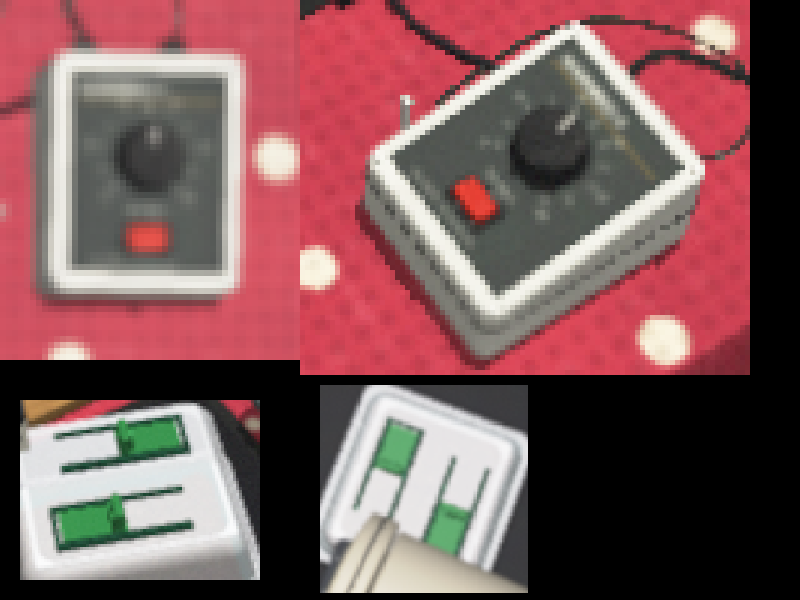

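Both vents look shut and the dome is seated. The rocker centre is at crop (147,239) in the top view and (475,200) in the scene view, and I'll triangulate it.

Run:
```python
from h import *
np.set_printoptions(precision=4,suppress=True)
t=load("top1.npz");s=load("scene1.npz")
def tri(a,b):
    P=[np.c_[c["R"],c["t"]] for c in(t,s)]
    u=[cv2.undistortPoints(np.array([[p]],float),c["mtx"],c["dist_coeffs"]).reshape(2,1) for c,p in((t,a),(s,b))]
    X=cv2.triangulatePoints(P[0],P[1],*u);return (X[:3]/X[3]).ravel()
T=(419.,219.4);S=(374.6,314.6);X=tri(T,S)
print("rocker",X,proj(t,X)-T,proj(s,X)-S)
Dt=(395+148/6-.4,180+157/6-.4);Ds=(340+(550-300)/5-.4,275+135/5-.4)
D=tri(Dt,Ds);print("dial",D,proj(t,D)-Dt,proj(s,D)-Ds)
for n,c,px in(("top",t,[(419,219),(419,221),(419,217),(419,205),(413,222),(425,222)]),("scene",s,[(374,314),(375,315),(389,302),(376,313)])):
    for p in px:
        o,d=ray(c,[p]);print(n,p,o+d[0]*c["depth"][p[1],p[0]])
```

```text
rocker [ 0.5528 -0.4242  0.0547] [[ 0.1376 -0.2938]] [[-0.4378  0.106 ]]
dial [ 0.5961 -0.4217  0.0709] [[ 0.2174 -0.4505]] [[-0.663   0.1718]]
top (419, 219) [ 0.5536 -0.4249  0.0505]
top (419, 221) [ 0.5475 -0.4262  0.0453]
top (419, 217) [ 0.56   -0.4245  0.0526]
top (419, 205) [ 0.5973 -0.4206  0.0691]
top (413, 222) [ 0.5438 -0.4065  0.0447]
top (425, 222) [ 0.5443 -0.445   0.049 ]
scene (374, 314) [ 0.5534 -0.4227  0.0552]
scene (375, 315) [ 0.5545 -0.4254  0.0536]
scene (389, 302) [ 0.595  -0.423   0.0727]
scene (376, 313) [ 0.5585 -0.4235  0.0562]
```

>>> drive_tool(moves=[0,0,0,0,0,0,-6.2,0,0,0,0,0,0,-6.2,0,0,0,0,0,0,-6,0,0,0,0,0,0,0])

```text
t: 11.6
tool_pos: [0.4022, -0.1179, 0.4606]
orientation: [0.004, -3.141, -0.001]
force: [-0.1, -0.4, -0.2]
opening: 0.0006
gripper_force: 0.0
```

>>> drive_tool(moves=[0,-18,-38,0,0,0,0,0,-18,-38,0,0,0,0,0,-18,-38,0,0,0,0,0,-18,-38,0,0,0,0,0,-18,-38,0,0,0,0,0,-18,-38,0,0,0,0,0,-18,-38,0,0,0,0,0,-18,-38,0,0,0,0])

```text
t: 12.4
tool_pos: [0.5467, -0.4236, 0.4594]
orientation: [-0.004, -3.141, -0.001]
force: [0.4, 0.6, -0.0]
opening: 0.0004
gripper_force: 0.0
```

>>> drive_tool(moves=[0,0,0,45,0,0,0,0,0,0,45,0,0,0,0,0,0,0,0,0,0,0,0,0,0,0,0,0])

```text
t: 12.8
tool_pos: [0.5456, -0.4213, 0.3694]
orientation: [-0.001, -3.139, -0.004]
force: [-1.0, -0.7, 0.9]
opening: 0.0003
gripper_force: 0.0
```

>>> drive_tool(moves=[0,4,-2,40,0,0,0,0,0,0,40,0,0,0,0,0,0,0,20,0,0,0,0,0,0,8,0,0,0,0,0,0,0,0,0,0,0,0,0,0,0,0,0,0])

```text
invalid input at $.moves: expected a multiple of 7 numbers
```

>>> drive_tool(moves=[0,0,0,40,0,0,0,0,0,0,40,0,0,0,0,0,0,20,0,0,0,0,0,0,8,0,0,0,0,0,0,0,0,0,0,0])

```text
invalid input at $.moves: expected a multiple of 7 numbers
```

>>> drive_tool(moves=[0,4,-2,40,0,0,0,0,0,0,40,0,0,0,0,0,0,20,0,0,0,0,0,0,8,0,0,0,0,0,0,0,0,0,0,0,0,0,0,0,0,0])

```text
t: 13.4
tool_pos: [0.5426, -0.4241, 0.2663]
orientation: [-0.002, 3.138, -0.005]
force: [0.4, 0.6, 1.3]
opening: 0.0002
gripper_force: 0.0
```

>>> drive_tool(moves=[0,0,0,8,0,0,0,0,0,0,6,0,0,0,0,0,0,0,0,0,0,0,0,0,0,0,0,0])

```text
t: 13.8
tool_pos: [0.5414, -0.4232, 0.2484]
orientation: [0.002, -3.141, -0.001]
force: [-0.1, 0.8, 0.0]
opening: 0.0005
gripper_force: 0.0
```

>>> drive_tool(moves=[0,0,0,2,0,0,0,0,0,0,2,0,0,0,0,0,0,0,0,0,0,0,0,0,0,0,0,0])

```text
t: 14.2
tool_pos: [0.5415, -0.4233, 0.2446]
orientation: [0.002, -3.141, -0.0]
force: [-0.1, 0.2, -0.2]
opening: 0.0004
gripper_force: 0.0
```

>>> drive_tool(moves=[0,0,0,1,0,0,0,0,0,0,1,0,0,0,0,0,0,0,0,0,0,0])

```text
invalid input at $.moves: expected a multiple of 7 numbers
```

Tip at z = 0.0586 with no contact yet.

>>> drive_tool(moves=[0,0,0,1,0,0,0,0,0,0,1,0,0,0,0,0,0,0,0,0,0,0,0,0,0,0,0,0])

```text
t: 14.6
tool_pos: [0.5415, -0.4233, 0.2427]
orientation: [0.002, -3.142, -0.0]
force: [-0.5, 0.2, -0.1]
opening: 0.0002
gripper_force: 0.0
```

>>> drive_tool(moves=[0,0,0,1,0,0,0,0,0,0,0,0,0,0,0,0,0,0,0,0,0])

```text
t: 14.9
tool_pos: [0.5415, -0.4234, 0.2417]
orientation: [0.002, -3.142, -0.0]
force: [0.2, 0.9, 0.2]
opening: 0.0003
gripper_force: 0.0
```

>>> drive_tool(moves=[0,0,0,1,0,0,0,0,0,0,0,0,0,0,0,0,0,0,0,0,0])

```text
t: 15.2
tool_pos: [0.5414, -0.4234, 0.2411]
orientation: [0.002, -3.141, 0.0]
force: [-2.8, 0.9, 4.4]
opening: 0.0007
gripper_force: 2.2
```

>>> drive_tool(moves=[0,0,0,0.7,0,0,0,0,0,0,0,0,0,0,0,0,0,0,0,0,0])

```text
t: 15.5
tool_pos: [0.5414, -0.4235, 0.2405]
orientation: [0.002, -3.141, 0.001]
force: [-3.9, 0.4, 5.9]
opening: 0.0002
gripper_force: 2.8
```

>>> drive_tool(moves=[0,0,0,0.7,0,0,0,0,0,0,0,0,0,0,0,0,0,0,0,0,0])

```text
t: 15.8
tool_pos: [0.5412, -0.4236, 0.2398]
orientation: [0.001, -3.141, 0.0]
force: [-5.8, 1.5, 6.7]
opening: 0.0004
gripper_force: 4.0
```

>>> drive_tool(moves=[0,0,0,0.7,0,0,0,0,0,0,0,0,0,0,0,0,0,0,0,0,0])

```text
t: 16.1
tool_pos: [0.5411, -0.4236, 0.2395]
orientation: [0.001, -3.141, 0.0]
force: [-7.1, 2.5, 9.7]
opening: 0.0003
gripper_force: 5.6
```

>>> drive_tool(moves=[0,0,0,-10,0,0,0,0,0,0,-40,0,0,0,0,0,20,0,-40,0,0,0,0,45,0,0,0,0,0,0,45,0,0,0,0,0,0,45,0,0,0,0,0,0,0,0,0,0,0])

```text
out of range
```

Run:
```python
from plant import robot
from h import *
c=robot.read_camera("scene");t=robot.read_camera("top");o=load("scene1.npz");o2=load("top1.npz")
f=lambda a:cv2.resize(a["color"][290:340,350:410],None,fx=6,fy=6,interpolation=3)
g=lambda a:cv2.resize(a["color"][205:232,400:440],None,fx=8,fy=8,interpolation=3)
im=np.vstack([np.hstack([f(o),f(c)]),cv2.copyMakeBorder(np.hstack([g(o2),g(t)]),0,0,0,80,0)])
cv2.imwrite("pics/r2.png",im[...,::-1])
```

```text
(no output)
```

View pics/r2.png

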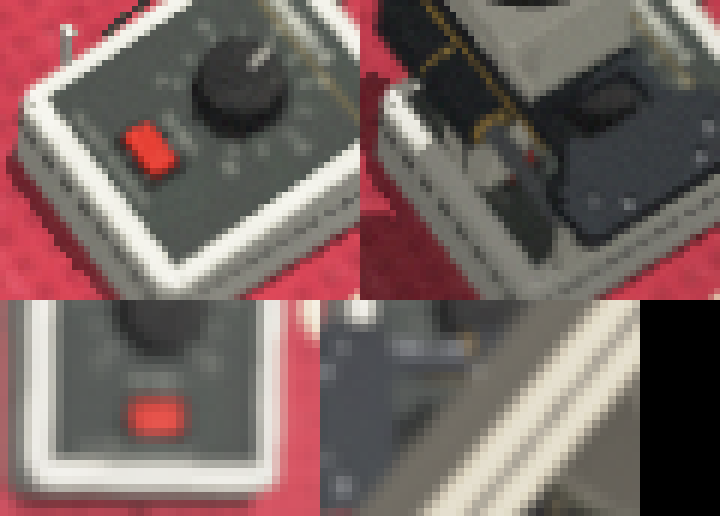

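The lift call was refused (a garbled row), so the gripper still covers the rocker. I'll lift again.

>>> drive_tool(moves=[0,0,0,-10,0,0,0,0,0,0,-40,0,0,0,0,0,0,-40,0,0,0,0,40,20,0,0,0,0,0,40,20,0,0,0,0,0,40,20,0,0,0,0,0,0,0,0,0,0,0])

```text
t: 16.9
tool_pos: [0.4172, -0.3603, 0.3259]
orientation: [0.001, -3.137, -0.008]
force: [0.7, 0.0, -0.3]
opening: 0.0009
gripper_force: 0.0
```

Run:
```python
from plant import robot
from h import *
c=robot.read_camera("scene");t=robot.read_camera("top");o=load("scene1.npz");o2=load("top1.npz")
f=lambda a:cv2.resize(a["color"][290:340,350:410],None,fx=6,fy=6,interpolation=3)
g=lambda a:cv2.resize(a["color"][205:232,400:440],None,fx=8,fy=8,interpolation=3)
im=np.vstack([np.hstack([f(o),f(c)]),cv2.copyMakeBorder(np.hstack([g(o2),g(t)]),0,0,0,80,0)])
cv2.imwrite("pics/r3.png",im[...,::-1])
```

```text
(no output)
```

View pics/r3.png

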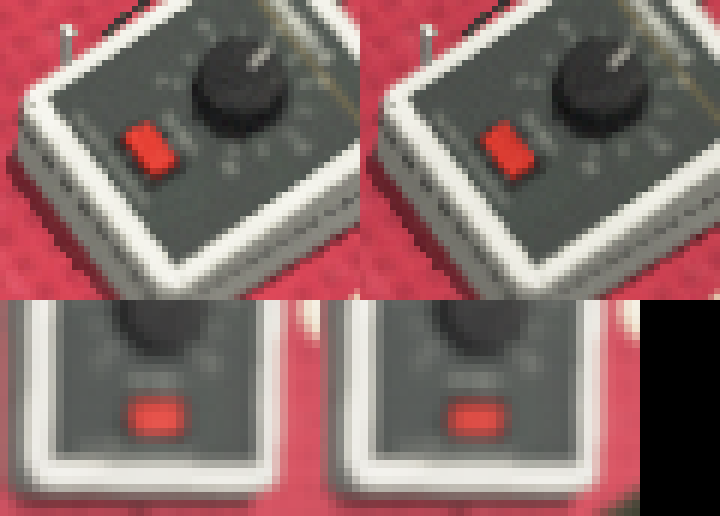

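The dial pointer is unchanged, and the rocker's face looks a little different at (508,150) and (477,419). I'll compare colour and depth numerically.

Run:
```python
from plant import robot
from h import *
np.set_printoptions(precision=4,suppress=True)
for n,(x0,y0,x1,y1) in(("top",(414,215,425,224)),("scene",(366,305,385,325))):
    I=[dict(np.load(f"{n}{k}.npz")) for k in(0,1)]+[robot.read_camera(n) for _ in range(2)]
    for c in I:
        h=c["color"][y0:y1,x0:x1].astype(int);m=(h[...,0]>120)&(h[...,0]>2*h[...,1]); ys,xs=np.nonzero(m)
        hsel=h[m]; k=(slice(217,222),slice(417,422)) if n=="top" else (slice(311,318),slice(371,378))
        d=c["depth"]; 
        print(n,m.sum(),xs.mean()+x0,ys.mean()+y0,hsel.mean(0))
    print((I[2]["color"].astype(int)-I[1]["color"])[y0:y1:1,x0:x1:1,0] if n=="scene" else "")
    print("depth rows mm",[(c["depth"][216:223,417:422].mean(1)*1000) if n=="top" else "" for c in I[1:]])
```

```text
top 31 419.0 219.0 [197.9032  79.3226  72.9677]
top 30 418.93333333333334 219.06666666666666 [194.2667  77.1     70.9   ]
top 25 419.12 219.44 [190.16  73.88  67.76]
top 25 419.12 219.44 [190.24  73.84  67.64]

depth rows mm [array([1204.0087, 1199.6831, 1197.1562, 1199.9056, 1197.703 , 1207.3925,
       1204.4291], dtype=float32), array([1201.975 , 1202.6173, 1197.8064, 1199.3208, 1201.244 , 1205.7463,
       1203.8743], dtype=float32), array([1204.9176, 1202.2407, 1199.6589, 1198.6914, 1199.1289, 1202.828 ,
       1205.2567], dtype=float32)]
scene 47 374.6808510638298 314.27659574468083 [205.      61.0426  51.0638]
scene 47 374.6808510638298 314.27659574468083 [206.4681  61.8723  51.6809]
scene 50 374.3 314.46 [194.52  56.94  47.58]
scene 50 374.3 314.46 [194.44  56.9   47.42]
[[ -4  -4  -3  -3  -4  -6  -7  -3  -3  -3  -2 -10  -6  -6  -3  -5  -5   0
   -5]
 [ -9  -6  -6  -6  -7  -5  -6  -4  -5  -6  -6  -2  -3  -1  -7  -7  -7  -7
   -3]
 [ -8  -5  -7  -4  -7  -1  -7  -6  -4  -4  -3  -6  -6  -5  -4  -5  -6  -8
    6]
 [ -5  -7  -9  -3  -7  -6  -3  -7  -8  -2  -4  -6  -9  -5  -7  -6  
[... 637 characters left out ...]
1  -3  -9  -7  -5
   -6]
 [-10  -7  -5  -5  -6  -6  21  55  26 -15 -12 -12  -9 -32  -4  -5  -6  -5
   -4]
 [-10  -8  -6  -9  -8  -8  -2  21  56  30  -2  -7   3  -6  -5  -4  -7 -11
   -7]
 [ -6 -11  -3 -10  -5  -5  -5  -3  19  48   3  -3  -2  -4  -4  -5  -5  -4
   -2]
 [ -7  -8 -13  -8  -6  -7  -6  -3  -1   7  -6  -2  -5  -3  -4  -7  -5  -2
   -8]
 [ -6  -7  -7  -9  -7  -7  -6  -5  -3  -7  -3  -8  -4  -3  -5  -5  -5  -6
   -5]
 [ -8  -8  -5  -8 -10  -7  -6  -7 -10  -4  -5  -5  -7  -6  -8  -6  -2  -8
   -2]
 [ -8  -7  -7  -8  -9  -5  -6  -7  -7  -2  -4  -6  -4  -3  -4  -3  -6  -7
   -7]
 [-12  -8  -6  -6  -6 -12  -7 -12  -7  -5  -3  -6  -5  -8  -4  -6  -3 -10
   -9]]
depth rows mm ['', '', '']
```

The shading and outline changed clearly, so the rocker turned. I'll press once more to make sure it is fully over and to compare the contact height.

>>> drive_tool(moves=[0,-40,-20,0,0,0,0,0,-40,-20,0,0,0,0,0,-42,-20,0,0,0,0,0,0,0,40,0,0,0,0,0,0,35,0,0,0,0,0,0,5,0,0,0,0,0,0,5,0,0,0,0,0,0,0,0,0,0])

```text
t: 18.0
tool_pos: [0.544, -0.4238, 0.2449]
orientation: [-0.002, 3.14, -0.002]
force: [0.3, -0.1, 0.5]
opening: 0.0005
gripper_force: 0.0
```

>>> drive_tool(moves=[0,0,0,1,0,0,0,0,0,0,1,0,0,0,0,0,0,0,0,0,0,0,0,0,0,0,0,0])

```text
t: 18.4
tool_pos: [0.5436, -0.4235, 0.2425]
orientation: [-0.002, 3.141, -0.001]
force: [0.0, 0.6, -0.3]
opening: 0.0004
gripper_force: 0.0
```

>>> drive_tool(moves=[0,0,0,1,0,0,0,0,0,0,0,0,0,0,0,0,0,0,0,0,0])

```text
t: 18.7
tool_pos: [0.5436, -0.4234, 0.2408]
orientation: [-0.002, 3.141, -0.0]
force: [-0.4, -0.4, 1.8]
opening: 0.0002
gripper_force: 0.5
```

>>> drive_tool(moves=[0,0,0,0.7,0,0,0,0,0,0,0,0,0,0,0,0,0,0,0,0,0])

```text
t: 19.0
tool_pos: [0.5437, -0.4235, 0.2406]
orientation: [-0.002, 3.141, -0.001]
force: [-1.3, 0.9, 5.7]
opening: 0.0006
gripper_force: 2.7
```

>>> drive_tool(moves=[0,0,0,0.7,0,0,0,0,0,0,0,0,0,0,0,0,0,0,0,0,0])

```text
t: 19.3
tool_pos: [0.5437, -0.4235, 0.2404]
orientation: [-0.002, 3.141, -0.001]
force: [-1.4, 1.8, 9.1]
opening: 0.0005
gripper_force: 4.6
```

>>> drive_tool(moves=[0,0,0,0.7,0,0,0,0,0,0,0,0,0,0,0,0,0,0,0,0,0])

```text
t: 19.6
tool_pos: [0.5437, -0.4235, 0.2403]
orientation: [-0.002, 3.141, -0.001]
force: [-4.7, 2.3, 12.2]
opening: 0.0007
gripper_force: 6.4
```

The contact is rigid now, so the rocker is at its stop. I'll retreat and check.

>>> drive_tool(moves=[0,0,0,-10,0,0,0,0,0,0,-40,0,0,0,0,0,0,-50,0,0,0,0,0,0,-50,0,0,0,0,40,20,0,0,0,0,0,40,20,0,0,0,0,0,40,20,0,0,0,0,0,0,0,0,0,0,0])

```text
t: 20.4
tool_pos: [0.4193, -0.3607, 0.386]
orientation: [0.0, -3.137, -0.007]
force: [1.0, 0.7, -0.1]
opening: 0.0005
gripper_force: 0.0
```

Run:
```python
from plant import robot
from h import *
c=robot.read_camera("scene");t=robot.read_camera("top")
for n,I,(x0,y0,x1,y1) in(("top",t,(414,215,425,224)),("scene",c,(366,305,385,325))):
    h=I["color"][y0:y1,x0:x1].astype(int);m=(h[...,0]>120)&(h[...,0]>2*h[...,1]); ys,xs=np.nonzero(m); print(n,m.sum(),xs.mean()+x0,ys.mean()+y0,h[m].mean(0))
im=np.zeros((600,800,3),np.uint8)
im[:320,:400]=cv2.resize(c["color"][170:250,245:345],None,fx=4,fy=4,interpolation=3)
im[:400,400:]=cv2.resize(t["color"][170:270,280:380],None,fx=4,fy=4,interpolation=3)
im[400:,:300]=cv2.resize(c["color"][300:340,360:420],None,fx=5,fy=5,interpolation=3)
im[400:,300:800]=cv2.resize(t["color"][180:280,370:454],(500,200))
cv2.imwrite("pics/fin.png",im[...,::-1])
```

```text
top 25 419.12 219.44 [189.88  73.52  67.48]
scene 50 374.3 314.46 [194.04  56.86  47.28]
```

View pics/fin.png

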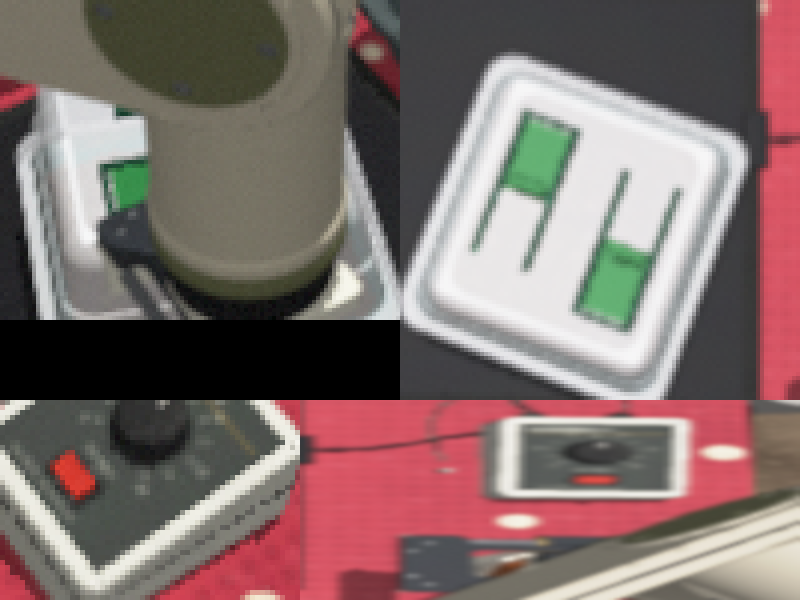

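Both vents are shut, with each slide filling the end of its rails, and the dome is seated. The second press changed nothing, so the rocker is at its on stop. Handing in.

```bash
python3 -c "
from plant import robot
print(robot.close_job())"
```

```text
the job is handed in; nothing more can be done
None
```

I handed the job in at about 20 s: the camera and contact forces show both vent slides against their stops, the rocker pressed to on, the dome seated and the dial unturned. `close_job()` returned no verdict.

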